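# Clamp the descaler jar and open its tight cap

## Robot

A 6-joint arm with a two-finger parallel gripper is mounted at the origin on the work surface. World frame = base frame: x ahead of the robot, y to its left, z up, the work surface at z = 0. Lengths are in m, angles in degrees, forces in N, time in s.
With the tool pointing down it reaches from about 0.25 to 0.8 m from the base axis. Payload 8.5 kg.
Tool frame: the origin (TCP) lies midway between the tips of the shut fingers; the grasp point (between the pads) lies r.tcp_to_grasp behind it (r.tcp_to_grasp is the distance from the TCP to the grasp point, in m); z points along the fingers, y is the direction in which the jaws open and shut (so a half turn about z gives the same grasp; the last joint's range is limited). The gripper opens to 85 mm and grips with 20 to 120 N. Pads are 22 mm wide; open, the fingers measure 114 mm over their backs; the gripper's body (76 mm by 85 mm) begins 54 mm behind the grasp point. The pads swing forward as they close: fully open they stand 13 mm farther back than shut.
Start: joints at [63.827, 13.648, -0.773, 75.585, 0, 90], TCP at [0.232, 0.471, 0.231] pointing down, gripper open.
Joint ranges: [-152.45, 152.45], [-59.26, 108.67], [-65.41, 83.53], [-104.44, 129.93], [-82.83, 76.93], [-180, 180]. Speed limits (degrees/s): [127.2, 127.2, 159.86, 180, 180, 180].

## Interface

Orientations are given as a 3x3 rotation matrix whose columns are the frame's x, y, z axes.
In Python, from cell import r gives the robot as it stands. The module is installed in compiled form; this text tells all that it offers.
- The arm moves only by the tool drive_tool, never from a script. Its argument "series" is a list of rows, each a list of 4 numbers: the shift along the world's x, y, z in cm, then the turn about the world's z in rad. A call has 1 to 5 rows; each row is the pose to reach, as a shift and turn from the pose measured when the call began; what a row does not reach only later rows make up. A row lasts 1/10 s, in which the tool goes at most 50 mm and 8.59 degrees, less where a joint would pass 70% of its speed; a pose out of reach is approached as far as the arm can. A call with a gripper value outside its range is refused whole. "hand" is the finger opening in cm, from 0 to 8.54, set as the call begins (left out, the last holds). The fingers move at their own pace and stop on an object; "grip_force" is the grip in N (left out, the last holds). Time passes only in rows, so rows that repeat a pose let the fingers close. It gives the time, the measured TCP pose, the force and the opening at its end, in the units of the state.
- r.get_state(): the state, without advancing time (a new reading comes with each control period).
- r.grab_frame(name): name is "scene" or "top" or "wrist"; returns (picture, depth): 384x512x3 uint8, red, green, blue; 384x512 float32, m along the optical axis (not along the pixel's ray), 0 where there is no reading.
- r.camera_info(name): a dict with "fx", "fy", "cx", "cy" (pixels), "k1" (the pictures are not rectified: a ray, as slopes to the right and down, at radius r is drawn at 1 + k1 r^2 times it, then the intrinsics apply), "rvec" (rotation vector, rad) and "tvec" (3), from world to camera coordinates, as OpenCV has them. Camera axes: x right, y down, z forward; pixel columns grow to the right and rows downward; lengths in m; the calibration is good to about 2 mm. A picture is of the moment at which its call begins: read the wrist's pose just before it. camera_info takes no time and is no camera call; for the wrist camera it gives the pose at the moment of the call.
- r.finish_job(): hands the job in, once; it reports no verdict.
The state is a dict: "time_s": time; "joint_positions": joint angles; "qd": joint speeds; "joint_torque": joint torques, N m; "tool_pos": TCP position; "orientation": TCP orientation; "force": force on the tool from outside, world axes, zero at the start; "moment": the same for the moment, N m; "grip_width": finger opening in m.
Only numpy, scipy, OpenCV 4.12 (cv2) and the standard library are available. Lean on these libraries where they do the work, as an engineer would, in place of code of your own. Each camera call takes 0.05 s, during which the arm holds its last target. There are 200 camera calls.

## Task

Clamp the blue jar: press the black spring knob of the bench clamp down, keep it down while turning it clockwise in one go until it stops, then let it spring up. Then unscrew the jar's tight orange cap counter-clockwise, stop turning as soon as its threads let go (about a sixth of a turn), lift it straight off and finish while still holding it level and still in the gripper, straight above the jar with roughly 2 cm of air over the white plug. The jar stays clamped and upright, and everything else on the bench is left alone.

Things in the scene. Friction and masses are not known exactly. Their poses are not given: they have to be found in the camera images.
- clamp: Fixed bench clamp: dark plate 120 x 320 x 12 mm, origin at the middle of its underside on the table, z up. At y = -85 mm a grey housing 84 mm square, 87 mm high, carries the black knob; at y = +77 mm the jar stands loose between a rubber spring jaw and a rubber V-block (both under 75 mm high).
- knob_grip (a point): Press-and-turn knob, black with a red mark: grip bar 46 mm long (point's x axis), 14 mm thick (its y axis), 40 mm tall, on a round flange of 52 mm diameter. The point lies on the vertical turning axis, 14 mm below the bar's top, 24 mm above the flange's top (129 mm above the table). z up; it turns and sinks with the knob.
- knob_press (a joint): How far the knob is pushed down, m: 0 up, 0.008 fully down. A spring pushes it up: 4 N to start, 9 N fully down. It has to be kept down (at least 0.005) all the while the other joint is between 0.2 and 1.0 rad: turning it there, or letting it up there, counts as forcing it.
- clamp_knob (a joint): Turn of the knob, rad: 0 open, grows clockwise seen from above, end stop at 1.4 (80 degrees). It drives a spring jaw that pushes the jar about 3 mm into a V-block; this takes up to 0.4 N m. The spindle is stiff: the knob stays at the angle where it is let go, and springs up there. The jar is firmly clamped from 1.25 on.
- clamp_jaw: Rubber-faced spring jaw, 56 x 44 mm face, that pushes the jar into the V-block as the knob turns. Not to be touched; origin on its push rod, 50 mm above the table, 28 mm behind its face. At the knob's end stop it presses the jar with roughly 20 N; before that it does not touch the jar and the jar turns freely with its cap.
- cap_center (a point): Orange ribbed cap, 58 mm diameter, 28 mm tall, 50 g, white stripe on top. Its centre, half-way up; z up. Below it the neck is free for 8 mm, then the shoulder widens to the 66 mm body. Two inner lugs sit under lugs on the jar: it cannot be lifted until turned about 0.95 rad (55 degrees) counter-clockwise from above, and does not rise while turning.
- jar_thread (a joint): Turn of the cap on the jar, rad: 0 tight, grows counter-clockwise from above (unscrewing); needs 0.3 N m. Measured at the white sealing plug in the jar's mouth, which the cap turns by a key with about 0.1 rad of play; the plug stays in the jar when the cap is lifted. Threads have let go from 1.0 on; past 1.45 the plug is damaged.
- jar_mouth (a point): Blue jar, 66 mm diameter with paper label, 0.6 kg. The point is the centre of the top of its white plug, 122 mm above the jar's foot, which stands on the 12 mm clamp plate; z up. With the cap on, the cap's centre is 10 mm below this point; the cap must rise by more than 24 mm to clear the plug.
- oven_knob: Bystander: loose black oven knob, 48 mm diameter, 30 mm high, in front of the clamp. Origin at its underside.
- shaker: Bystander: steel shaker, 62 mm diameter, 88 mm tall, behind the clamp. Origin at its underside.
- spray: Bystander: green bottle with white cap, 68 mm diameter, 190 mm tall, at the left. Origin at its underside.
- spare_jar: Bystander: closed blue jar with white cap, 66 mm diameter, 110 mm tall, at the right. Origin at its underside.
- screw_tray: Bystander: grey divided tray 110 x 150 x 30 mm, at the left. Origin at its underside.
- driver: Bystander: teal cordless screwdriver, 230 mm long, 47 mm high, lying at the right. Origin at its underside.
- wrench: Bystander: wrench lying flat at the far side. Origin at its underside.
Not all that is in view belongs to the job. Of the things shaped like the part that bears cap_center, the orange one is meant.

How it is judged (in metres and radians):
On the way, in this order (a step that is already met when the one before it is completed fails the run):
1. the knob is turned to clamp the jar and has sprung up, with the jaw pressing the jar (value of joint clamp_knob above 1.2 rad and value of joint knob_press below 0.003 m and contact force between clamp_jaw and jar above 8 N), for 0.2 s.
2. the cap, still on the clamped jar, has been turned until the threads let go (value of joint jar_thread above 0.9 rad and z of cap_center in the frame of jar_mouth below 0 m and value of joint clamp_knob above 1.2 rad), for 0.1 s.
At the end, for the whole second after the job is handed in: The gripper holds the cap still, level (0.2 rad), within 20 mm of the jar's axis, underside 6 to 46 mm above the plug, touching neither jar nor clamp. The jar is upright on the plate, the knob is up and beyond 1.2 rad, the jaw presses the jar with over 8 N (all of step 1 and z of cap_center in the frame of jar_mouth between 0.02 and 0.06 m and horizontal distance between cap_center and jar_mouth below 0.02 m and angle between cap_center's own z axis and vertical below 0.2 rad and linear speed of cap below 0.02 m/s and contact force between the fingers and cap above 1 N and contact force between cap and jar below 0.05 N and contact force between cap and clamp below 0.05 N and angle between jar_mouth's own z axis and vertical below 0.08 rad and height (world z) of jar_mouth between 0.128 and 0.14 m and value of joint jar_thread above 0.9 rad); the arm keeps its last pose, push and grip.
It fails at once if the knob is forced: part-way round (0.2 to 1.0 rad) without being held down (value of joint clamp_knob between 0.2 and 1 rad and value of joint knob_press below 0.004 m).
It fails at once if the cap and plug are turned well past the release (over 1.45 rad) (value of joint jar_thread above 1.45 rad).
It fails at once if the jar is tipped, or lifted off the clamp plate (angle between jar_mouth's own z axis and vertical above 0.2 rad or height (world z) of jar_mouth above 0.146 m).
It fails at once if a bystander is moved by more than 25 mm (distance of any of oven_knob, shaker, spray, spare_jar, screw_tray, driver, wrench from where it was at the start of the episode above 0.025 m).
It also fails if it takes over 61 s, if anything falls off the work surface, if the arm or the gripper's body presses on something with over 40 N, if the wrist force passes 120 N, or if a joint passes its speed limit or range.

## Working session

There is one attempt and no reset: what is moved stays moved. The work goes in short steps, Python scripts to look and compute and a tool call to move; the robot and the scene stay as the last step left them, time stands still between calls to the robot, and variables do not carry over. Pictures are saved under pics/ and viewed, about 8 in all and at most 12, crops included, and the job is handed in when it is done.

Besides the shell and the picture viewer there is one more tool, called after "Call:" in YAML: its name, and indented under it one key for each argument. drive_tool: Moves the arm, as the interface text tells. Its arguments: {"type":"object","properties":{"series":{"type":"array","items":{"type":"array","items":{"type":"number"}}},"hand":{"type":"number"},"grip_force":{"type":"number"}},"required":["series"]}

```bash
mkdir -p pics; cat > h.py <<'E'
import numpy as np, cv2
from cell import r
def pts(name,depth):
    c=r.camera_info(name);h,w=depth.shape
    u,v=np.meshgrid(np.arange(w),np.arange(h))
    K=np.array([[c['fx'],0,c['cx']],[0,c['fy'],c['cy']],[0,0,1.]])
    n=cv2.undistortPoints(np.stack([u,v],-1).reshape(-1,1,2).astype(float),K,np.array([c['k1'],0,0,0.])).reshape(h,w,2)
    P=np.dstack([n[...,0]*depth,n[...,1]*depth,depth])
    R=cv2.Rodrigues(np.array(c['rvec'],float))[0]
    return (P-np.array(c['tvec']).reshape(3))@R
def grab(name,fn=None):
    p,d=r.grab_frame(name);P=pts(name,d)
    if fn: cv2.imwrite('pics/'+fn,cv2.cvtColor(p,cv2.COLOR_RGB2BGR)); np.savez('pics/'+fn[:-4],p=p,P=P,d=d)
    return p,d,P
def st():
    s=r.get_state()
    for k in ('time_s','joint_positions','tool_pos','force','moment','grip_width'): print(k,np.round(s[k],4))
    return s
E
python3 - <<'E'
from h import *
st();print(r.tcp_to_grasp, r.get_state()['orientation'])
grab('top','top1.png');grab('scene','scene1.png')
a=cv2.imread('pics/top1.png');print(a.shape)
for n in('top','scene'):print({k:np.round(v,3) for k,v in r.camera_info(n).items()})
E
```

```text
time_s 0.0
joint_positions [ 6.38276e+01  1.36813e+01 -8.15300e-01  7.55833e+01  8.00000e-04
  8.99988e+01]
tool_pos [0.2314 0.4708 0.2307]
force [-0.0043  0.5458 -0.3371]
moment [ 0.0011 -0.0158  0.0119]
grip_width 0.0856
0.0187 [[-8.97480176e-01  4.41054350e-01 -6.27096156e-04]
 [ 4.41054796e-01  8.97479314e-01 -1.24403895e-03]
 [ 1.41170380e-05 -1.39308406e-03 -9.99999030e-01]]
(384, 512, 3)
{'fx': np.float64(451.526), 'fy': np.float64(451.526), 'cx': np.float64(255.399), 'cy': np.float64(188.484), 'k1': np.float64(-0.091), 'rvec': array([ 2.183, -2.207,  0.094]), 'tvec': array([0.009, 0.61 , 1.286])}
{'fx': np.float64(411.732), 'fy': np.float64(411.732), 'cx': np.float64(252.693), 'cy': np.float64(185.538), 'k1': np.float64(-0.041), 'rvec': array([ 1.561,  2.157, -0.724]), 'tvec': array([ 0.172, -0.399,  1.843])}
```

View pics/top1.png

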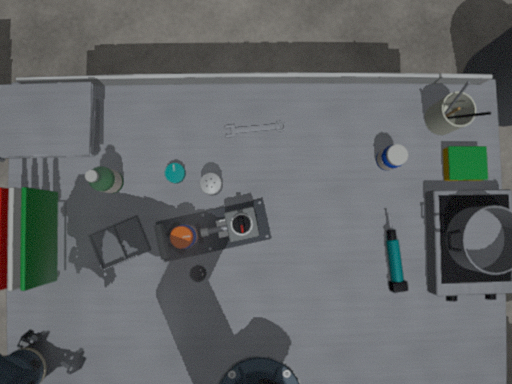

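View pics/scene1.png

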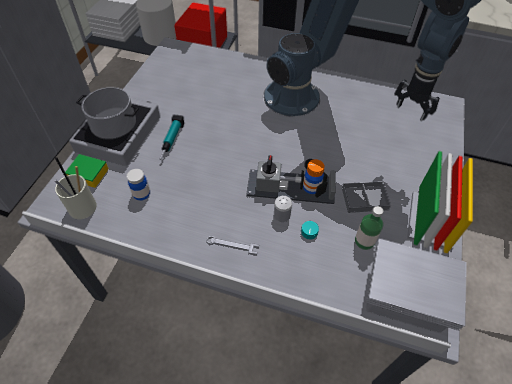

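The top view shows the orange cap at about (182,237), the black knob with its red mark at (241,224) and the oven knob at (198,272). The scene view confirms this layout. Next I'll measure from depth.

```bash
python3 - <<'E'
from h import *
for n in('top1','scene1'):
    D=np.load(f'pics/{n}.npz');p=D['p'].astype(int);P=D['P'];X,Y,Z=P[...,0],P[...,1],P[...,2]
    R,G,B=p[...,0],p[...,1],p[...,2]
    box=(X>.25)&(X<.62)&(Y>-.15)&(Y<.3)
    m=(R>140)&(R-B>80)&(G>40)&box&(Z>.1)
    q=P[m];print(n,'orange',m.sum(),np.median(q,0),q.min(0),q.max(0))
    top=m&(Z>np.percentile(Z[m],50)-.004); q=P[top]; c,rad=cv2.minEnclosingCircle(q[:,:2].astype(np.float32)); print(' captop',c,rad,np.median(q[:,2]))
    c0=np.median(P[m],0)
    near=box&(Z>.126)&(np.hypot(X-c0[0],Y-c0[1])>.06)&(np.hypot(X-c0[0],Y-c0[1])<.25)&(R+G+B<260)
    q=P[near];print(' knob',len(q),q.mean(0),q.max(0))
    if len(q)>5: print(' rect',cv2.minAreaRect(q[:,:2].astype(np.float32)))
    red=box&(R>110)&(R-G>60)&(R-B>60)&(np.hypot(X-c0[0],Y-c0[1])>.06)
    q=P[red];print(' red',len(q),q.mean(0) if len(q) else '')
    hs=box&(Z>.08)&(Z<.094)&(np.hypot(X-c0[0],Y-c0[1])>.06)&(np.hypot(X-c0[0],Y-c0[1])<.25)
    q=P[hs]
    if len(q)>5: print(' housing',len(q),q.mean(0),cv2.minAreaRect(q[:,:2].astype(np.float32)))
    pl=box&(Z>.007)&(Z<.017)&(R+G+B<230)&(np.hypot(X-.36,Y-.08)<.3);q=P[pl]
    print(' plate',len(q),cv2.minAreaRect(q[:,:2].astype(np.float32)))
    print(' table z',np.median(Z[(X>.25)&(X<.3)&(Y<-.1)&(Y>-.15)]))
D=np.load('pics/top1.npz')['p']
cv2.imwrite('pics/z.png',cv2.cvtColor(cv2.resize(D[185:295,140:290],None,fx=5,fy=5,interpolation=cv2.INTER_CUBIC),cv2.COLOR_RGB2BGR))
E
```

```text
top1 orange 177 [0.48969405 0.19839488 0.13794368] [0.4687084  0.02516907 0.13073947] [0.52098435 0.22761109 1.32452165]
 captop (0.5029342174530029, 0.12457524240016937) 0.10113164782524109 0.13807290521142354
 knob 337 [0.51782743 0.03008665 1.0018071 ] [0.53019464 0.05335352 1.32452165]
 rect ((0.5103622674942017, 0.036832451820373535), (0.04387624189257622, 0.026631053537130356), 9.897124290466309)
 red 13 [0.4990918  0.04039052 0.2336817 ]
 housing 773 [0.52647608 0.05804375 0.08638619] ((0.5530892610549927, 0.0671231746673584), (0.19759099185466766, 0.0985812395811081), 28.36971092224121)
 plate 2110 ((0.4550093412399292, 0.11846669018268585), (0.196157306432724, 0.3164363205432892), 11.986586570739746)
 table z 0.00014378277743605776
scene1 orange 105 [0.48947472 0.20104733 0.13720138] [0.46751819 0.04265466 0.13005926] [0.50777078 0.23035831 0.14469435]
 captop (0.4869115352630615, 0.13650648295879364) 0.09406637400388718 0.13738849916864815
 knob 50 [0.51710672 0.04650661 0.13985041] [0.53643488 0.05520872 0.14730514]
 rect ((0.5120625495910645, 0.04536768049001694), (0.04782749339938164, 0.014015650376677513), 12.110733985900879)
 red 4 [0.49422841 0.04253979 0.14112903]
 housing 336 [0.53442273 0.05924409 0.08599337] ((0.5535435080528259, 0.06726564466953278), (0.1957177370786667, 0.09806864708662033), 28.160837173461914)
 plate 706 ((0.45800817012786865, 0.12357683479785919), (0.19767919182777405, 0.31612423062324524), 11.524368286132812)
 table z -0.0001917520969987997
```

View pics/z.png

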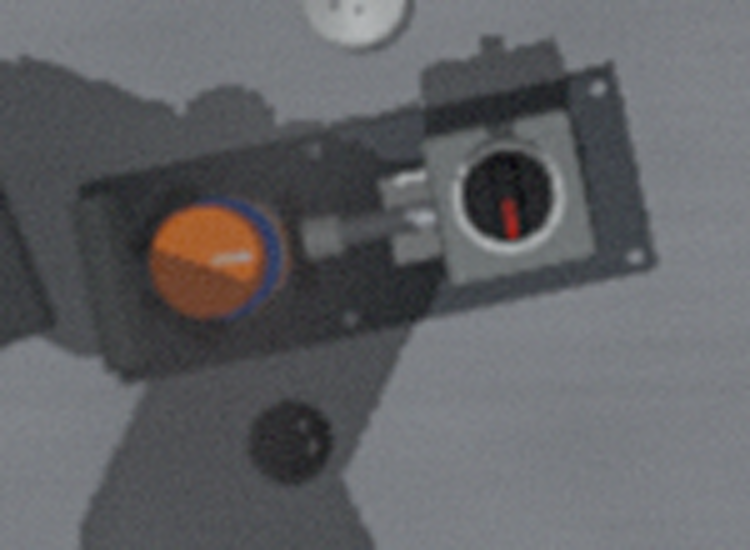

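The zoomed view shows the bar and its red mark lying along the clamp's x axis (about 11°). The cap sits at (0.489, 0.20) and the knob at (0.512, 0.044). I'll move above the knob and refine with the wrist camera.

Call:
drive_tool:
  series:
    - [4,-4,2,0.12]
    - [7,-8,4,0.25]
    - [10,-12,5,0.37]
    - [13,-16,5,0.49]
    - [16,-20,5,0.61]

```text
time_s: 0.6
tool_pos: [0.3827, 0.2822, 0.281]
orientation: [[-0.988, -0.155, 0.001], [-0.155, 0.988, -0.001], [-0.001, -0.001, -1.0]]
force: [0.4, 0.4, -0.7]
grip_width: 0.0858
```

Call:
drive_tool:
  series:
    - [3,-4,0,0.05]
    - [5,-8,0,0.05]
    - [7,-12,0,0.05]
    - [9,-16,0,0.05]
    - [11,-20,0,0.05]

```text
time_s: 1.1
tool_pos: [0.4931, 0.0804, 0.2808]
orientation: [[-0.979, -0.204, 0.001], [-0.204, 0.979, -0.001], [-0.0, -0.001, -1.0]]
force: [0.5, 1.2, 0.2]
grip_width: 0.0853
```

```bash
python3 - <<'E'
from h import *
s=st();print(np.round(s['orientation'],3))
grab('wrist','w1.png');print({k:np.round(v,3) for k,v in r.camera_info('wrist').items()})
E
```

```text
time_s 1.1
joint_positions [ 9.29060e+00  1.04312e+01  2.25110e+00  8.17921e+01 -4.79000e-02
 -2.46380e+00]
tool_pos [0.4931 0.0804 0.2808]
force [0.4591 1.1902 0.2122]
moment [ 0.0821 -0.0497  0.016 ]
grip_width 0.0853
[[-0.979 -0.204  0.001]
 [-0.204  0.979 -0.001]
 [-0.    -0.001 -1.   ]]
{'fx': np.float64(272.37), 'fy': np.float64(272.37), 'cx': np.float64(257.959), 'cy': np.float64(194.994), 'k1': np.float64(-0.03), 'rvec': array([-1.853, -2.273, -0.335]), 'tvec': array([ 0.027, -0.532,  0.281])}
```

View pics/w1.png

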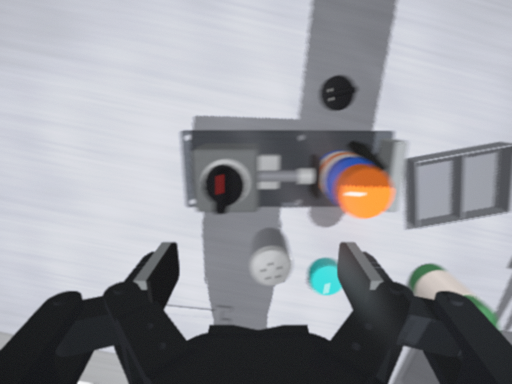

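The wrist view shows the knob at (222,185) and the cap top at (364,190), with the plate square to the camera. So the clamp yaw is roughly the tool yaw of 11.8°.

```bash
python3 - <<'E'
from h import *
D=np.load('pics/w1.npz');P=D['P'];p=D['p'].astype(int);X,Y,Z=P[...,0],P[...,1],P[...,2]
def rect(m,n):
    q=P[m];print(n,m.sum(),np.round(q.mean(0),4),cv2.minAreaRect(q[:,:2].astype(np.float32)) if len(q)>4 else '')
v,u=np.mgrid[:384,:512]
kb=(u>190)&(u<250)&(v>150)&(v<220)
rect(kb&(Z>.138)&(Z<.149),'bar top')
rect(kb&(Z>.1)&(Z<.110),'flange')
rect((u>180)&(u<262)&(v>140)&(v<216)&(Z>.083)&(Z<.091),'housing')
cp=(u>325)&(u<400)&(v>150)&(v<225)&(Z>.132)&(Z<.144);rect(cp,'cap')
print('z cap,bar',np.median(Z[cp]),np.median(Z[kb&(Z>.138)&(Z<.149)]))
q=P[cp][:,:2];print(cv2.minEnclosingCircle(q.astype(np.float32)))
rect((u>170)&(u<420)&(v>120)&(v<222)&(Z>.008)&(Z<.016),'plate')
E
```

```text
bar top 523 [0.5119 0.0392 0.1436] ((0.5132441520690918, 0.038846902549266815), (0.04406366124749184, 0.01415658462792635), 9.311468124389648)
flange 769 [0.5103 0.0416 0.1059] ((0.5121468305587769, 0.03958996757864952), (0.047540485858917236, 0.04928301274776459), 2.674745798110962)
housing 2527 [0.5066 0.0398 0.088 ] ((0.512834370136261, 0.03866416960954666), (0.08146705478429794, 0.08198665827512741), 11.69263744354248)
cap 2110 [0.481  0.1956 0.1384] ((0.4817807078361511, 0.19698356091976166), (0.05721608176827431, 0.05723888427019119), 75.28197479248047)
z cap,bar 0.1385667047789917 0.14378078271255826
((0.4817010164260864, 0.1969730705022812), 0.029469460248947144)
plate 6407 [0.4804 0.1155 0.0129] ((0.49290457367897034, 0.1475559026002884), (0.14118266105651855, 0.37612614035606384), 7.308394908905029)
```

Call:
drive_tool:
  series:
    - [2.0,-4.2,0,-0.01]
    - [2.0,-4.2,-5,-0.01]
    - [2.0,-4.2,-9,-0.01]
    - [2.0,-4.2,-13,-0.01]
    - [2.0,-4.2,-13,-0.01]

```text
time_s: 1.65
tool_pos: [0.5119, 0.0332, 0.1458]
orientation: [[-0.982, -0.191, -0.008], [-0.191, 0.982, -0.004], [0.008, -0.003, -1.0]]
force: [-0.9, 0.6, 0.0]
grip_width: 0.0854
```

```bash
python3 - <<'E'
from h import *
s=st();print(np.degrees(np.arctan2(*s['orientation'][:2,1][::-1])) if isinstance(s['orientation'],np.ndarray) else s['orientation'])
E
```

```text
time_s 1.65
joint_positions [  3.8366  15.3337 -11.3793  63.7369  -0.2088  -7.1463]
tool_pos [0.5119 0.0332 0.1458]
force [-0.9439  0.6415  0.021 ]
moment [-0.0215  0.0661  0.0376]
grip_width 0.0854
100.98429091476257
```

Call:
drive_tool:
  series:
    - [0.1,0.55,0,0]
    - [0.1,0.55,-1.5,0]
    - [0.1,0.55,-3.4,0]
    - [0.1,0.55,-3.4,0]
    - [0.1,0.55,-3.4,0]

```text
time_s: 2.15
tool_pos: [0.5138, 0.0392, 0.1135]
orientation: [[-0.982, -0.191, -0.006], [-0.191, 0.982, -0.004], [0.007, -0.003, -1.0]]
force: [-1.1, 0.1, 0.4]
grip_width: 0.0855
```

Call:
drive_tool:
  series:
    - [0,0,0,0]
    - [0,0,0,0]
    - [0,0,0,0]
    - [0,0,0,0]
    - [0,0,0,0]
  hand: 3.5
  grip_force: 70

```text
time_s: 2.65
tool_pos: [0.5139, 0.0392, 0.1137]
orientation: [[-0.982, -0.191, -0.006], [-0.191, 0.982, -0.004], [0.006, -0.003, -1.0]]
force: [0.1, -0.0, -0.6]
grip_width: 0.0349
```

Call:
drive_tool:
  series:
    - [-0.1,0,-0.1,0]
    - [-0.1,0,-0.1,0]
    - [-0.1,0,-0.1,0]
    - [-0.1,0,-0.1,0]
    - [-0.1,0,-0.1,0]
  hand: 0.5

```text
time_s: 3.15
tool_pos: [0.5123, 0.0441, 0.1129]
orientation: [[-0.981, -0.194, -0.007], [-0.194, 0.981, 0.006], [0.005, 0.008, -1.0]]
force: [-4.8, 27.0, 5.0]
grip_width: 0.0129
```

Call:
drive_tool:
  series:
    - [0,0,0,0]
    - [0,0,0,0]
    - [0,0,0,0]

```text
time_s: 3.45
tool_pos: [0.5125, 0.0448, 0.1132]
orientation: [[-0.981, -0.194, -0.006], [-0.194, 0.981, 0.008], [0.004, 0.009, -1.0]]
force: [-0.9, 6.5, 3.9]
grip_width: 0.0127
```

Call:
drive_tool:
  series:
    - [0,0,-0.4,0]
    - [0,0,-0.8,0]
    - [0,0,-1.1,0]
    - [0,0,-1.1,0]
    - [0,0,-1.1,0]
  grip_force: 80

```text
time_s: 3.95
tool_pos: [0.5127, 0.0452, 0.1055]
orientation: [[-0.981, -0.194, -0.003], [-0.194, 0.981, 0.01], [0.001, 0.01, -1.0]]
force: [-12.5, 3.8, 38.9]
grip_width: 0.0127
```

```bash
python3 - <<'E'
from h import *
s=st()
p,d,P=grab('wrist','w2.png')
cv2.imwrite('pics/w2.png',cv2.cvtColor(p,cv2.COLOR_RGB2BGR))
E
```

```text
time_s 3.95
joint_positions [  4.6963  17.0494 -15.3604  57.7291   0.5694  -6.4912]
tool_pos [0.5127 0.0452 0.1055]
force [-12.5357   3.7764  38.9114]
moment [ 0.7169  2.6793 -0.2264]
grip_width 0.0127
```

View pics/w2.png

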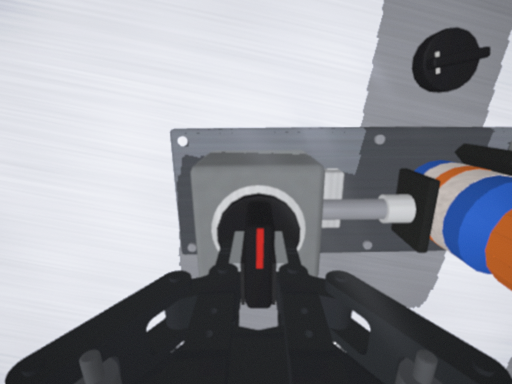

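The wrist view shows the bar held centrally between the fingers, with the red mark at (260,248). The knob has bottomed out: it went 7.7 mm down and the force rose. I'll turn clockwise while keeping the push on.

Call:
drive_tool:
  series:
    - [0,0,-0.2,-0.12]
    - [0,0,-0.2,-0.24]
    - [0,0,-0.2,-0.36]
    - [0,0,-0.2,-0.48]
    - [0,0,-0.2,-0.6]

```text
time_s: 4.5
tool_pos: [0.5124, 0.0444, 0.1057]
orientation: [[-0.917, 0.399, 0.004], [0.399, 0.917, 0.009], [-0.0, 0.01, -1.0]]
force: [-10.1, -2.3, 28.6]
grip_width: 0.0128
```

Call:
drive_tool:
  series:
    - [0,0,-0.2,-0.12]
    - [0,0,-0.2,-0.24]
    - [0,0,-0.2,-0.36]
    - [0,0,-0.2,-0.48]
    - [0,0,-0.2,-0.6]

```text
time_s: 5.0
tool_pos: [0.5117, 0.0436, 0.1056]
orientation: [[-0.528, 0.849, 0.009], [0.85, 0.528, 0.004], [-0.001, 0.009, -1.0]]
force: [-11.0, -2.5, 29.2]
grip_width: 0.0128
```

Call:
drive_tool:
  series:
    - [0,0,-0.2,-0.1]
    - [0,0,-0.2,-0.2]
    - [0,0,-0.2,-0.25]
    - [0,0,-0.2,-0.25]

```text
time_s: 5.4
tool_pos: [0.5114, 0.0435, 0.1057]
orientation: [[-0.301, 0.953, 0.011], [0.953, 0.301, 0.001], [-0.002, 0.01, -1.0]]
force: [-8.9, 0.1, 27.0]
grip_width: 0.0125
```

```bash
python3 - <<'E'
from h import *
s=st();o=np.array(s['orientation']);print(np.degrees(np.arctan2(o[1,1],o[0,1])))
E
```

```text
time_s 5.4
joint_positions [ 4.84240e+00  1.63983e+01 -1.62982e+01  5.66970e+01  2.54000e-02
  7.72970e+01]
tool_pos [0.5114 0.0435 0.1057]
force [-8.9047  0.0501 27.0198]
moment [0.0046 2.22   1.7753]
grip_width 0.0125
17.54606343042986
```

The knob is at its stop: it turned about 83° and the moment about z rose. I'll let it rise, release it and move up.

Call:
drive_tool:
  series:
    - [0,0,0.2,0.03]
    - [0,0,0.4,0.03]
    - [0,0,0.6,0.03]
    - [0,0,0.6,0.03]

```text
time_s: 5.8
tool_pos: [0.5112, 0.0434, 0.1121]
orientation: [[-0.331, 0.944, 0.01], [0.944, 0.331, 0.002], [-0.002, 0.011, -1.0]]
force: [-1.8, 1.3, 4.1]
grip_width: 0.0127
```

Call:
drive_tool:
  series:
    - [0,0,0,0]
    - [0,0,0,0]
    - [0,0,0,0]
    - [0,0,0,0]
    - [0,0,0,0]
  hand: 8.5

```text
time_s: 6.3
tool_pos: [0.5111, 0.0433, 0.1119]
orientation: [[-0.331, 0.944, 0.01], [0.944, 0.331, 0.002], [-0.002, 0.01, -1.0]]
force: [0.0, -1.3, 0.4]
grip_width: 0.0833
```

Call:
drive_tool:
  series:
    - [0,0,3,0]
    - [0,0,7,0]
    - [-0.5,2,11,0]
    - [-1,4,15,0]
    - [-1.5,6,17,0]

```text
time_s: 6.8
tool_pos: [0.4968, 0.104, 0.2853]
orientation: [[-0.33, 0.944, 0.014], [0.944, 0.33, 0.003], [-0.002, 0.014, -1.0]]
force: [0.0, 0.8, 0.3]
grip_width: 0.0852
```

```bash
python3 - <<'E'
from h import *
s=st();p,d,P=grab('wrist','w3.png');grab('top','top3.png');grab('scene','scene3.png')
E
```

```text
time_s 6.8
joint_positions [ 1.18336e+01  1.05709e+01  3.07650e+00  8.16761e+01 -1.99000e-02
  8.25424e+01]
tool_pos [0.4968 0.104  0.2853]
force [0.008  0.7793 0.2746]
moment [ 0.0031 -0.0008 -0.0014]
grip_width 0.0852
```

View pics/w3.png

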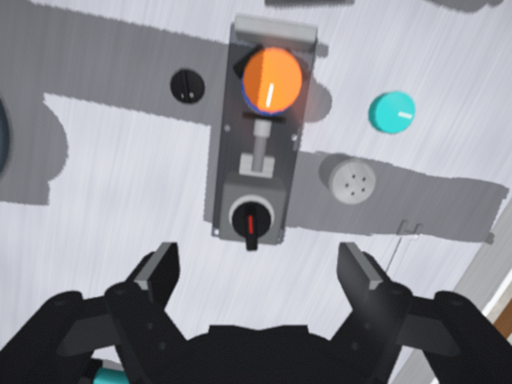

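The wrist view shows the knob turned about 80° (bar at (252,225)) and up, with the jaw against the jar and the cap at (272,80). I'll measure the cap and the knob.

```bash
python3 - <<'E'
from h import *
for n in ('w3','top3','scene3'):
    D=np.load(f'pics/{n}.npz');P=D['P'];p=D['p'].astype(int);X,Y,Z=P[...,0],P[...,1],P[...,2];R,G,B=[p[...,i] for i in range(3)]
    cp=(np.hypot(X-.485,Y-.2)<.05)&(Z>.130)&(Z<.144)&(R-B>60)
    print(n,'cap',cp.sum(),P[cp].mean(0),cv2.minEnclosingCircle(P[cp][:,:2].astype(np.float32)),np.median(Z[cp]))
    kb=(np.hypot(X-.512,Y-.042)<.035)&(Z>.125)&(Z<.15)
    q=P[kb]
    if len(q)>4:print(' bar',len(q),np.median(q[:,2]),cv2.minAreaRect(q[:,:2].astype(np.float32)))
    hs=(np.hypot(X-.512,Y-.042)<.065)&(Z>.083)&(Z<.091);q=P[hs]
    if len(q)>4:print(' housing',cv2.minAreaRect(q[:,:2].astype(np.float32)))
E
```

```text
w3 cap 2651 [0.47855727 0.20930455 0.14133473] ((0.4788738489151001, 0.20921002328395844), 0.029698992148041725) 0.14136687779437979
 bar 501 0.14563591498915654 ((0.5106071829795837, 0.048082686960697174), (0.013923011720180511, 0.04599883034825325), 20.102947235107422)
 housing ((0.5107702612876892, 0.04858328774571419), (0.08407566696405411, 0.08328232914209366), 11.825969696044922)
top3 cap 0 [nan nan nan] ((0.0, 0.0), 0.0) nan
 bar 93 0.14250746303964232 ((0.509112536907196, 0.0430140495300293), (0.013873512856662273, 0.04454093426465988), 21.932445526123047)
 housing ((0.5090590119361877, 0.041048843413591385), (0.0836101621389389, 0.07916437089443207), 12.349964141845703)
scene3 cap 184 [0.48165687 0.20662706 0.13678533] ((0.47863346338272095, 0.206722229719162), 0.030382420867681503) 0.13702353488309693
 bar 76 0.1387614616149775 ((0.5121540427207947, 0.045335326343774796), (0.01614459417760372, 0.04259688779711723), 21.756118774414062)
 housing ((0.5122385025024414, 0.04528387635946274), (0.08549734950065613, 0.08300017565488815), 10.971577644348145)<stdin>:5: RuntimeWarning: Mean of empty slice.
  ret = um.true_divide(
  return _methods._mean(a, axis=axis, dtype=dtype,
  ret = ret.dtype.type(ret / rcount)
```

Call:
drive_tool:
  series:
    - [-0.8,5,-1,0]
    - [-1.7,10,-3,0]
    - [-1.7,10.2,-6,0]
    - [-1.7,10.2,-10,0]
    - [-1.7,10.2,-12,0]

```text
time_s: 7.45
tool_pos: [0.4774, 0.2052, 0.1584]
orientation: [[-0.333, 0.943, 0.008], [0.943, 0.333, -0.0], [-0.003, 0.007, -1.0]]
force: [-0.6, -0.6, 0.4]
grip_width: 0.0848
```

Call:
drive_tool:
  series:
    - [0,0,0,0]

```text
time_s: 7.55
tool_pos: [0.4753, 0.2037, 0.1547]
orientation: [[-0.333, 0.943, 0.002], [0.943, 0.333, -0.003], [-0.004, 0.001, -1.0]]
force: [0.2, -0.2, 0.2]
grip_width: 0.0852
```

Call:
drive_tool:
  series:
    - [0.4,0.2,0,0]
    - [0.4,0.2,-2,0]
    - [0.4,0.2,-4,0]
    - [0.4,0.2,-5.2,0]
    - [0.4,0.2,-5.2,0]

```text
time_s: 8.05
tool_pos: [0.4791, 0.2053, 0.1019]
orientation: [[-0.333, 0.943, 0.0], [0.943, 0.333, -0.004], [-0.004, -0.001, -1.0]]
force: [-0.1, 0.7, 0.8]
grip_width: 0.0851
```

```bash
python3 - <<'E'
from h import *
s=st();p,d,P=grab('wrist','w4.png')
E
```

```text
time_s 8.05
joint_positions [ 23.3157  17.7769 -14.8653  57.4453  -0.2058  93.8717]
tool_pos [0.4791 0.2053 0.1019]
force [-0.1326  0.7232  0.7952]
moment [-0.0369  0.0042 -0.0342]
grip_width 0.0851
```

View pics/w4.png

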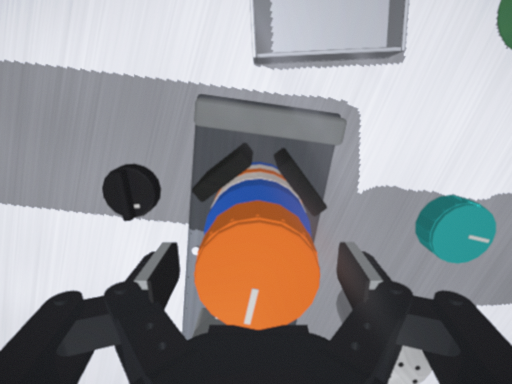

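The cap centre is at column 258, midway between the fingers (170 and 350), with the white stripe at (252,305). I'll close the fingers.

Call:
drive_tool:
  series:
    - [0,0,0,0]
    - [0,0,0,0]
    - [0,0,0,0]
    - [0,0,0,0]
    - [0,0,0,0]
  hand: 5.2
  grip_force: 60

```text
time_s: 8.6
tool_pos: [0.4798, 0.2057, 0.1044]
orientation: [[-0.333, 0.943, 0.003], [0.943, 0.333, -0.003], [-0.004, 0.002, -1.0]]
force: [-2.3, -1.9, 8.9]
grip_width: 0.0574
```

Call:
drive_tool:
  series:
    - [0,0,0,0]
    - [0,0,0,0]

```text
time_s: 8.8
tool_pos: [0.4799, 0.2057, 0.105]
orientation: [[-0.333, 0.943, 0.003], [0.943, 0.333, -0.002], [-0.003, 0.002, -1.0]]
force: [-1.5, 0.2, 0.4]
grip_width: 0.0574
```

Call:
drive_tool:
  series:
    - [0,0,0,0.12]
    - [0,0,0,0.24]
    - [0,0,0,0.36]
    - [0,0,0,0.48]
    - [0,0,0,0.6]

```text
time_s: 9.3
tool_pos: [0.4793, 0.2057, 0.1049]
orientation: [[-0.81, 0.586, 0.003], [0.586, 0.81, -0.0], [-0.003, 0.002, -1.0]]
force: [-3.3, -0.8, -1.1]
grip_width: 0.0572
```

```bash
python3 - <<'E'
from h import *
s=st();o=np.array(s['orientation']);print(np.degrees(np.arctan2(o[1,1],o[0,1])))
p,d,P=grab('wrist','w5.png')
E
```

```text
time_s 9.3
joint_positions [ 23.2726  17.4949 -14.7889  57.5586  -0.0762  59.1742]
tool_pos [0.4793 0.2057 0.1049]
force [-3.3366 -0.828  -1.1445]
moment [ 0.0474  0.5492 -0.2762]
grip_width 0.0572
54.0984425132555
```

View pics/w5.png

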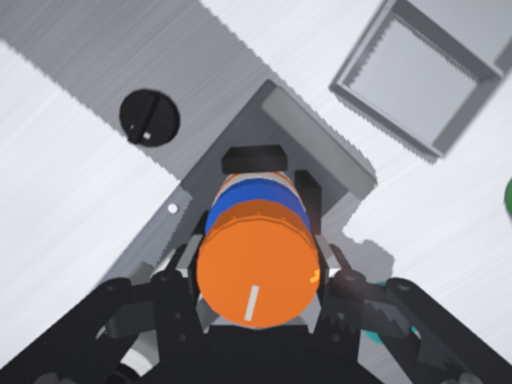

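The stripe hasn't moved in the gripper frame ((251,303)), so there is no slip. The cap has turned 0.605 rad at −0.28 N m. I'll continue.

Call:
drive_tool:
  series:
    - [0,0,0,0.12]
    - [0,0,0,0.24]
    - [0,0,0,0.36]
    - [0,0,0,0.46]
    - [0,0,0,0.52]

```text
time_s: 9.85
tool_pos: [0.4789, 0.2065, 0.105]
orientation: [[-0.995, 0.098, 0.002], [0.098, 0.995, 0.003], [-0.001, 0.003, -1.0]]
force: [-3.3, 3.6, 0.0]
grip_width: 0.0572
```

Call:
drive_tool:
  series:
    - [0,0,0,0]
    - [0,0,0,0]

```text
time_s: 10.05
tool_pos: [0.4787, 0.2066, 0.105]
orientation: [[-0.995, 0.101, 0.002], [0.101, 0.995, 0.003], [-0.001, 0.003, -1.0]]
force: [-2.9, 1.9, -0.4]
grip_width: 0.0574
```

```bash
python3 - <<'E'
from h import *
s=st();o=np.array(s['orientation']);a=np.arctan2(o[1,1],o[0,1]);print(a-np.radians(19.44))
grab('wrist','w6.png');grab('scene','scene6.png')
def stripe(n):
    p=np.load(f'pics/{n}.npz')['p'][270:330,225:290].astype(np.float32)
    return p[...,2]-120>0
for n in('w4','w5','w6'):
    m=stripe(n);y,x=np.nonzero(m);print(n,m.sum(),x.mean()+225,y.mean()+270,np.degrees(np.arctan2(*cv2.fitLine(np.float32(np.c_[x,y]),2,0,.01,.01)[1::-1,0])))
for n in('scene3','scene6'):
    D=np.load(f'pics/{n}.npz');p=D['p'][150:210,240:345];cv2.imwrite('pics/c_'+n+'.png',cv2.cvtColor(cv2.resize(p,None,fx=4,fy=4,interpolation=2),cv2.COLOR_RGB2BGR))
a=np.vstack([cv2.imread('pics/c_scene3.png'),cv2.imread('pics/c_scene6.png')]);cv2.imwrite('pics/cmp.png',a)
E
```

```text
time_s 10.05
joint_positions [ 23.2633  17.4798 -14.8037  57.5623   0.1403  29.0389]
tool_pos [0.4787 0.2066 0.105 ]
force [-2.9295  1.9193 -0.4276]
moment [ 0.2612  0.4088 -0.2155]
grip_width 0.0574
1.130706788668455
w4 270 250.7888888888889 306.0851851851852 -76.13619
w5 321 248.10591900311528 306.69470404984423 -60.8215
w6 327 252.40366972477065 307.16819571865443 -87.42731
```

View pics/cmp.png

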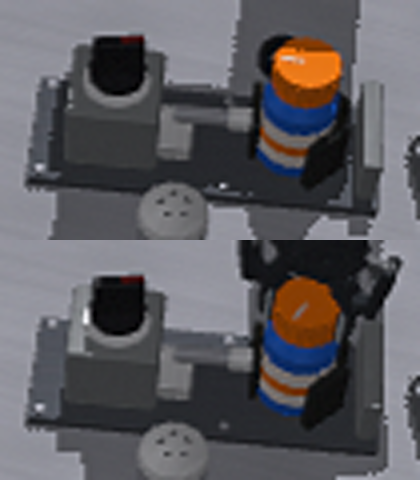

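Both scene crops match in jar pose, label and knob; only the cap and its stripe have turned (1.13 rad). I'll add a small margin, then do a gentle test lift.

Call:
drive_tool:
  series:
    - [0,0,0,0.05]
    - [0,0,0,0.05]

```text
time_s: 10.35
tool_pos: [0.4788, 0.2067, 0.105]
orientation: [[-0.999, 0.05, 0.001], [0.05, 0.999, 0.004], [-0.001, 0.004, -1.0]]
force: [-2.6, 2.1, 0.1]
grip_width: 0.0573
```

Call:
drive_tool:
  series:
    - [0,0,0.2,0]
    - [0,0,0.4,0]
    - [0,0,0.5,0]
    - [0,0,0.5,0]

```text
time_s: 10.75
tool_pos: [0.4793, 0.2067, 0.1105]
orientation: [[-0.999, 0.051, 0.002], [0.051, 0.999, 0.004], [-0.002, 0.004, -1.0]]
force: [0.2, -0.1, -0.8]
grip_width: 0.0572
```

It lifts freely (−0.8 N). I'll continue to a rise of 44 mm.

Call:
drive_tool:
  series:
    - [0,0,0.9,0]
    - [0,0,1.8,0]
    - [0,0,2.7,0]
    - [0,0,3.5,0]
    - [0,0,3.85,0]

```text
time_s: 11.25
tool_pos: [0.4798, 0.2069, 0.1503]
orientation: [[-0.999, 0.051, 0.004], [0.051, 0.999, 0.004], [-0.004, 0.004, -1.0]]
force: [0.7, -0.9, -0.7]
grip_width: 0.0572
```

Call:
drive_tool:
  series:
    - [0,0,0,0]
    - [0,0,0,0]
    - [0,0,0,0]
    - [0,0,0,0]
    - [0,0,0,0]

```text
time_s: 11.75
tool_pos: [0.4796, 0.2068, 0.15]
orientation: [[-0.999, 0.051, 0.004], [0.051, 0.999, 0.004], [-0.003, 0.004, -1.0]]
force: [1.1, -1.1, -0.8]
grip_width: 0.0571
```

```bash
python3 - <<'E'
from h import *
s=st()
p,d,P=grab('scene','scene7.png');X,Y,Z=P[...,0],P[...,1],P[...,2]
m=(np.hypot(X-.512,Y-.044)<.035)&(Z>.125)&(Z<.15);print('bar',np.median(Z[m]),cv2.minAreaRect(P[m][:,:2].astype(np.float32)))
cv2.imwrite('pics/c7.png',cv2.cvtColor(cv2.resize(p[130:215,230:355],None,fx=5,fy=5,interpolation=2),cv2.COLOR_RGB2BGR))
E
```

```text
time_s 11.75
joint_positions [ 23.2446  15.5065 -10.4652  63.7514   0.1358  26.1642]
tool_pos [0.4796 0.2068 0.15  ]
force [ 1.0535 -1.148  -0.7625]
moment [-0.0108 -0.0188  0.0264]
grip_width 0.0571
bar 0.13920399035013237 ((0.5115852952003479, 0.044851530343294144), (0.017609287053346634, 0.04240041226148605), 22.574851989746094)
```

View pics/c7.png

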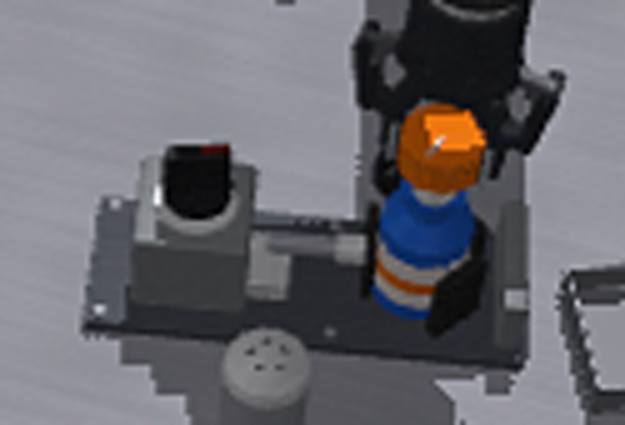

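The cap is held level above the neck with a gap below it, the jar is upright and clamped, and the knob is up at its stop. I'll hand in.

```bash
python3 -c "
from cell import r
print(r.finish_job())"
```

```text
the job is handed in; nothing more can be done
None
```

The jar is clamped and its orange cap is off. The cap is held level above the jar, and I handed the job in at about 12 s of the 61 s allowed; no verdict is reported.

**Clamping:** I pressed the knob about 7.7 mm down and turned it clockwise to its stop. The tool turned about 84°, and the camera afterwards showed the bar turned about 81°. The knob then sprang up to its original height. The jaw looked pressed against the jar, but I had no reading of its force.

**Cap:** I unscrewed it by about 1.18 rad, with no slip visible in the pictures taken up to 1.13 rad. The plug's own turn was not measured, but the key's play puts it at roughly 1.08 to 1.18 rad. The cap then lifted freely, with under 1 N resistance.

**Last checks:**
- **Height:** the cap rose 45 mm, which leaves about 2 cm of air over the plug.
- **Level and hold:** tilt was under 0.01 rad, and the fingers held it at 57 mm opening.
- **Scene:** the jar was upright, the knob was up, and I saw no bystander moved.

**Disagreement:** the wrist camera placed the knob about 5 mm off from where the gripper met it, so the arm was pushed sideways (up to 27 N) during that grasp. I corrected for this before taking the cap.

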